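# Tip the plantain chunks from the prep tray into the pot

## Robot

A 6-joint arm with a two-finger parallel gripper is mounted at the origin on the work surface. World frame = base frame: x ahead of the robot, y to its left, z up, the work surface at z = 0. Lengths are in m, angles in rad, forces in N, time in s.
With the tool pointing down it reaches from about 0.275 to 0.875 m from the base axis. Payload 12.5 kg.
Tool frame: the origin (TCP) lies on the centre line of the jaws, within the pads' length; the fingertips stand r.finger_overhang ahead of it and the grasp point (between the pads) lies 3 mm ahead of it (r.finger_overhang is the distance from the TCP to the fingertips, in m); z points along the fingers, y is the direction in which the jaws open and shut (so a half turn about z gives the same grasp; the last joint's range is limited). The gripper opens to 85 mm and grips with 20 to 120 N. Pads are 22 mm wide; open, the fingers measure 114 mm over their backs; the gripper's body (76 mm by 85 mm) begins 54 mm behind the grasp point. The pads swing forward as they close: fully open they stand 13 mm farther back than shut.
Start: joints at [-1.255, 0.351, 1.652, -0, 1.139, -0.085], TCP at [0.215, -0.506, 0.253] pointing down, gripper open.
Joint ranges: [-2.75, 2.75], [-0.79, 2.1], [0.01, 2.65], [-1.57, 4.71], [0.07, 3.14], [-2.87, 2.87]. Speed limits (rad/s): [2.22, 2.22, 2.79, 3.14, 3.14, 3.14].

## Interface

Orientations are given as a unit quaternion [x, y, z, w].
In Python, from cell import r, optics gives the robot as it stands. The module is installed in compiled form; this text tells all that it offers. Calls block until the motion is done:
- r.move_to(position, orientation): joint-space move of the TCP to a pose.
- r.move_linear(position, rot=None, vel=0.15): straight line of the TCP; rot=None keeps the orientation; vel is the mean speed in m/s.
- r.set_joints(angles): joint-space move.
- r.set_gripper(opening, squeeze=None): opening from 0.0 (shut) to 1.0 (fully open); squeeze is the grip in N (None keeps the last); returns when the fingers have stopped.
- r.sleep(seconds).
- r.inverse_kinematics(position, orientation): joint angles nearest the present ones, or None.
- optics.get_image(name): name is "side" or "top" or "wrist"; returns a dict with "pixels" (384x512x3 uint8, red, green, blue), "depth" (384x512 float32, m along the optical axis (not along the pixel's ray), 0 where there is no reading), "fx", "fy", "cx", "cy" (pixels), "D" ([k1, k2, p1, p2, k3] as OpenCV has them; the pictures are not rectified), "camera_from_world" (4x4, takes a point from world to camera coordinates); the wrist camera has in their place "mount" (4x4, takes a point from camera to tool coordinates, whose origin is the TCP and whose axes are the flange's). Camera axes: x right, y down, z forward; pixel columns grow to the right and rows downward; lengths in m; the calibration is good to about 2 mm. A picture is of the moment at which its call begins: read the wrist's pose just before it.
A pose or a line that the arm cannot do raises r.PlanningError and nothing moves.
- r.hand_in(): hands the job in, once; it reports no verdict.
Readings, each from a call of its own:
- r.current_t(): time.
- r.current_q(): joint angles.
- r.current_qvel(): joint speeds.
- r.current_effort(): joint torques, N m.
- r.current_tool_pos(): TCP position.
- r.current_ee_rot(): TCP orientation.
- r.current_contact_force(): force on the tool from outside, world axes, zero at the start.
- r.current_torque(): the same for the moment, N m.
- r.current_opening(): opening from 0.0 (shut) to 1.0 (fully open).
Only numpy, scipy, OpenCV 4.12 (cv2) and the standard library are available. Lean on these libraries where they do the work, as an engineer would, in place of code of your own. Each camera call takes 0.05 s, during which the arm holds its last target. There are 200 camera calls.

## Task

Take the wooden spoon off the blue pot and lay it in its terracotta spoon rest, then pick up the prep tray by its handle and tip all four plantain chunks out over its open edge into the pot, from low over the rim and without touching the chunks with the gripper. Put the empty tray back flat on its board. Leave the pot standing where it is and do not disturb the tostonera, the clear box, the oil bottle or the salt jar.

Things in the scene. Friction and masses are not known exactly. Their poses are not given: they have to be found in the camera images.
- spoon_mid (a point): wooden spoon, flat, 10 mm thick, 45 g; this point is mid-thickness on the handle, almost at its balance point. x runs to the bowl, z up. The handle is 12 mm wide, from 140 mm behind (-x) to about 62 mm ahead; the round flat bowl (52 mm across) is centred 88 mm ahead. It starts lying across the pot's rim, in any direction
- rest_mid (a point): terracotta spoon rest, fixed; this point is its middle, level with the tops of its two cross supports, 30 mm above the worktop. x runs along it, as the spoon should lie (either way round). Supports, 12 mm thick, stand at x = -70 and +70 mm on a base plate 170 x 96 x 6 mm; nothing else between them. Each has a post at both ends (y), rising 16 mm higher; 76 mm free between posts
- pot_rim (a point): pale blue enamel pot standing on the worktop, loose, about 0.9 kg; this point is the centre of its mouth, 100 mm above the worktop, z up. Outer radius 85 mm, wall 4 mm, straight sides, inner floor 5 mm above the worktop. A small wire-loop ear at +y and -y reaches 119 mm from the axis, 85 mm above the worktop
- tray_grip (a point): centre of the handle of the loose steel prep tray. x runs from the handle to the open edge, z up from the tray's floor. The wooden handle is a bar 22 mm wide (y) and 20 mm high (z), reaching 46 mm behind (-x) and 46 mm ahead of this point, where it meets the back lip; its centre is 28 mm above the tray's underside. The tray weighs 0.14 to 0.24 kg, its load 0.09 kg
- tray_edge (a point): middle of the tray's open edge, on the top of its 4 mm floor, 165 mm ahead (+x) of the handle's centre; axes of the tray
- tray_floor (a point): centre of the tray's floor, on its top face, 4 mm above the underside; axes of the tray. The pan is 120 mm long (x), 110 mm wide, lips 4 mm thick at the back (28 mm above the underside) and both sides (24 mm), open at +x. Only the pan rests on the board. Chunks begin to slide at 25 to 33 degrees of tilt; about 45 degrees clears it
- board: light wooden board, fixed, 250 (x) x 150 (y) x 12 mm; origin at the centre of its underside, on the worktop. The tray starts on it, its x nearly along the board's x, the centre of its floor about 45 mm to +x of the board's centre; the empty tray goes back flat on it, the pan wholly or nearly wholly on the board
- tostonera: open wooden tostonera (bystander), lying flat, 100 (x) x 310 (y) x 30 mm high; origin at the centre of its underside
- snapbox: clear plastic box with a snap lid (bystander), 110 x 80 x 70 mm high; origin at the centre of its underside
- oil: amber oil bottle (bystander), radius 30 mm, 170 mm tall; origin at the centre of its underside
- salt: white salt jar (bystander), radius 26 mm, 85 mm tall; origin at the centre of its underside
- chunk1_mid (a point): centre of a peeled plantain chunk, a pale yellow upright cylinder 34 mm across and 22 mm high, 22 g; the four start standing on the tray's floor, in two rows of two
- chunk1: the same plantain chunk; origin at the centre of its underside
- chunk2_mid (a point): centre of a peeled plantain chunk, a pale yellow upright cylinder 34 mm across and 22 mm high, 22 g; the four start standing on the tray's floor, in two rows of two
- chunk2: the same plantain chunk; origin at the centre of its underside
- chunk3_mid (a point): centre of a peeled plantain chunk, a pale yellow upright cylinder 34 mm across and 22 mm high, 22 g; the four start standing on the tray's floor, in two rows of two
- chunk3: the same plantain chunk; origin at the centre of its underside
- chunk4_mid (a point): centre of a peeled plantain chunk, a pale yellow upright cylinder 34 mm across and 22 mm high, 22 g; the four start standing on the tray's floor, in two rows of two
- chunk4: the same plantain chunk; origin at the centre of its underside
- pot: the pot; origin at the centre of its underside, axes as its rim point
- spoon: the spoon; origin 5 mm below its mid point
- tray: the tray; origin under the centre of the pan, on its underside, axes as its handle point
Mind the look-alikes: they are no part of the job. Of the things like the tray, leave any that is pink; of the rest the larger one is meant.

How it is judged:
On the way, in this order (a step that is already met when the one before it is completed fails the run):
1. the spoon lies in its rest (x of spoon_mid in the frame of rest_mid between -0.045 and 0.045 m and y of spoon_mid in the frame of rest_mid between -0.025 and 0.025 m and z of spoon_mid in the frame of rest_mid between 0 and 0.012 m and angle between the x axis of spoon_mid and the x axis of rest_mid, either way round below 0.35 rad and contact force between the fingers and spoon below 0.1 N), for 0.2 s.
2. the tray is tipped by more than 20 degrees with its open edge over the pot (angle between tray_edge's own z axis and vertical above 0.35 rad and horizontal distance between tray_edge and pot_rim below 0.085 m), for 0.02 s.
3. all four chunks are in the pot while the tray is still held up (horizontal distance between each of chunk1_mid, chunk2_mid, chunk3_mid, chunk4_mid and pot_rim below 0.08 m and z of each of chunk1_mid, chunk2_mid, chunk3_mid, chunk4_mid in the frame of pot_rim below -0.01 m and height (world z) of tray_floor above 0.06 m), for 0.1 s.
At the end, for the whole second after the job is handed in: All four chunks lie in the pot, centres 10 mm or more below its rim; the pot is upright; the spoon lies on both supports of its rest (within 45 mm along, 25 mm across, 20 degrees); the tray lies flat on its board (floor centre within 85 mm along, 45 mm across of the board centre); all at rest (horizontal distance between each of chunk1_mid, chunk2_mid, chunk3_mid, chunk4_mid and pot_rim below 0.08 m and z of each of chunk1_mid, chunk2_mid, chunk3_mid, chunk4_mid in the frame of pot_rim below -0.01 m and x of spoon_mid in the frame of rest_mid between -0.045 and 0.045 m and y of spoon_mid in the frame of rest_mid between -0.025 and 0.025 m and z of spoon_mid in the frame of rest_mid between 0 and 0.012 m and angle between the x axis of spoon_mid and the x axis of rest_mid, either way round below 0.35 rad and x of tray_floor in the frame of board between -0.085 and 0.085 m and y of tray_floor in the frame of board between -0.045 and 0.045 m and z of tray_floor in the frame of board between 0.012 and 0.021 m and angle between tray_floor's own z axis and vertical below 0.06 rad and angle between pot_rim's own z axis and vertical below 0.05 rad and linear speed of each of tray, spoon below 0.02 m/s and linear speed of each of chunk1, chunk2, chunk3, chunk4 below 0.03 m/s); the robot touches nothing.
It fails at once if the tostonera, clear box, oil bottle or salt jar is moved by more than 20 mm (distance of any of tostonera, snapbox, oil, salt from where it was at the start of the episode above 0.02 m).
It fails at once if the pot is moved by more than 25 mm or tilted (distance of pot_rim from where it was at the start of the episode above 0.025 m or angle between pot_rim's own z axis and vertical above 0.2 rad).
It fails at once if the gripper touches a chunk (contact force between the fingers and chunk1 above 1 N or contact force between the fingers and chunk2 above 1 N or contact force between the fingers and chunk3 above 1 N or contact force between the fingers and chunk4 above 1 N).
It fails at once if a chunk is dropped from high up (falls faster than 2.3 m/s) (linear speed of any of chunk1, chunk2, chunk3, chunk4 above 2.3 m/s).
It also fails if it takes over 67 s, if anything falls off the work surface, if the arm or the gripper's body presses on something with over 40 N, if the wrist force passes 120 N, or if a joint passes its speed limit or range.

## Working session

There is one attempt and no reset: what is moved stays moved. The work goes in short steps, each a Python script; the robot and the scene stay as the last script left them, time stands still between calls to the robot, and variables do not carry over. Pictures are saved under pics/ and viewed, about 8 in all and at most 12, crops included, and the job is handed in when it is done.

```bash
mkdir -p pics; cat > h.py <<'E'
import numpy as np, cv2
from scipy.spatial.transform import Rotation as R
from cell import r, optics
def grab(n):
    p=np.array(r.current_tool_pos()); q=np.array(r.current_ee_rot())
    im=optics.get_image(n)
    if n=="wrist":
        T=np.eye(4);T[:3,:3]=R.from_quat(q).as_matrix();T[:3,3]=p
        im["wfc"]=T@np.array(im["mount"])
    else: im["wfc"]=np.linalg.inv(np.array(im["camera_from_world"]))
    im["K"]=np.array([[im["fx"],0,im["cx"]],[0,im["fy"],im["cy"]],[0,0,1.]])
    return im
def cloud(im):
    h,w=im["depth"].shape
    u,v=np.meshgrid(np.arange(w),np.arange(h))
    pts=np.stack([u,v],-1).reshape(-1,1,2).astype(np.float64)
    n=cv2.undistortPoints(pts,im["K"],np.array(im["D"])).reshape(h,w,2)
    d=im["depth"][...,None]
    P=np.concatenate([n*d,d],-1)@im["wfc"][:3,:3].T+im["wfc"][:3,3]
    P[im["depth"]==0]=np.nan
    return P
def save(im,name,crop=None,s=1.5):
    a=im["pixels"][...,::-1]
    if crop: a=a[crop[1]:crop[3],crop[0]:crop[2]]
    cv2.imwrite(f"pics/{name}.png",cv2.resize(a,None,fx=s,fy=s,interpolation=cv2.INTER_CUBIC))
def down(yaw): # tool z down, tool y (jaw dir) at angle yaw+90deg
    return (R.from_euler("z",yaw)*R.from_euler("x",np.pi)).as_quat()
E
python3 - <<'E'
from h import *
im=grab("top");save(im,"top");np.savez("top.npz",P=cloud(im),c=im["pixels"])
im=grab("side");save(im,"side");np.savez("side.npz",P=cloud(im),c=im["pixels"])
print(r.finger_overhang,r.current_t(),r.current_ee_rot(),down(0),grab("wrist")["mount"])
E
```

```text
0.022 0.1 [ 9.79989288e-01  1.99049610e-01 -3.78786987e-05 -4.96581871e-04] [1.000000e+00 0.000000e+00 0.000000e+00 6.123234e-17] [[-1.19340338e-03 -9.59162203e-01 -2.82854104e-01  7.20919902e-02]
 [ 9.99999227e-01 -1.04627431e-03 -6.71214176e-04  2.10126193e-04]
 [ 3.47860285e-04 -2.82854686e-01  9.59162711e-01 -1.21050294e-01]
 [ 0.00000000e+00  0.00000000e+00  0.00000000e+00  1.00000000e+00]]
```

View pics/top.png

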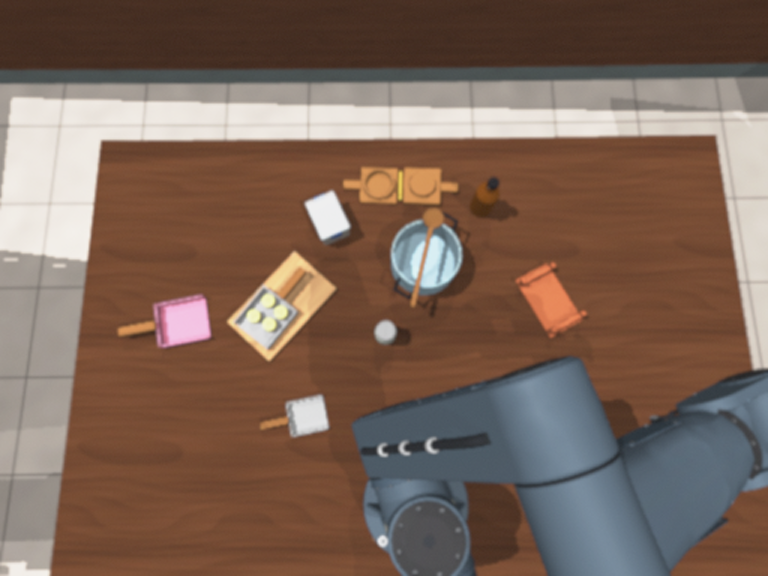

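View pics/side.png

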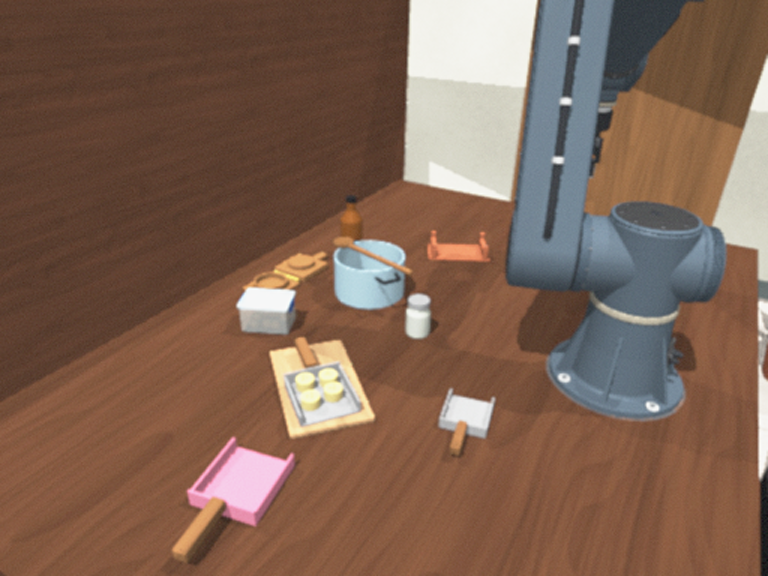

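Look-alikes in the top view (display px): pink tray (183,320), small steel tray (307,415) and the larger steel tray with four chunks on the board (268,315). I choose the last one. The spoon lies across the pot at (427,257), and the rest is at (550,299).

```bash
python3 - <<'E'
from h import *
d=np.load("top.npz");P=d["P"];c=d["c"];hsv=cv2.cvtColor(c,cv2.COLOR_RGB2HSV)
def reg(x0,y0,x1,y1):
    m=np.zeros(P.shape[:2],bool);m[int(y0/1.5):int(y1/1.5),int(x0/1.5):int(x1/1.5)]=1;return m&np.isfinite(P[...,2])
def st(n,m):
    Q=P[m];print(n,m.sum(),Q.mean(0).round(4),np.percentile(Q[:,2],[2,50,98]).round(4));
    b=cv2.minAreaRect(Q[:,:2].astype(np.float32)*1000);print("   rect",np.round(b[0],1),np.round(b[1],1),round(b[2],1));return Q
st("table",reg(450,330,500,350))
h,s,v=hsv[...,0].astype(int),hsv[...,1].astype(int),hsv[...,2].astype(int)
z=P[...,2]
m=reg(380,200,480,310)
Q=st("rim",m&(z>.09)&(z<.104)&(h>85)&(h<115))
A=np.c_[Q[:,:2],np.ones(len(Q))];k=np.linalg.lstsq(A,(Q[:,:2]**2).sum(1),rcond=None)[0];cc=k[:2]/2;print("circle",cc,np.sqrt(k[2]+cc@cc))
st("spoon",reg(400,200,450,312)&(z>.1)&(h<20)&(s>90)&(v>90))
st("rest",reg(505,255,595,345)&(h<12)&(s>150)&(v>130)&(z>.012))
st("restall",reg(505,255,595,345)&(h<12)&(s>150)&(z>.003))
st("board",reg(220,245,345,365)&(z>.007))
st("handle",reg(278,262,316,302)&(z>.035))
st("chunks",reg(240,285,295,340)&(z>.030)&(h>20)&(h<35)&(s>60))
st("salt",reg(370,315,402,345)&(z>.05)); st("box",reg(300,185,355,245)&(z>.05))
st("oil",reg(470,170,505,220)&(z>.03)); st("tost",reg(340,160,462,210)&(z>.008))
for i in range(165,205,3): print(i,P[i,178:200:1,2].round(3).tolist()) if 0 else None
E
```

```text
table 428 [ 3.900e-01 -1.577e-01  2.000e-04] [-0.0059  0.0003  0.0056]
   rect [ 390.1 -157.8] [124.6  46.7] 89.7
rim 167 [ 0.5849 -0.0301  0.0987] [0.0905 0.0991 0.1039]
   rect [588.3 -30.5] [165.6 164. ] 88.2
circle [ 0.58916457 -0.0315643 ] 0.08249959664305463
spoon 254 [ 0.6176 -0.0348  0.1108] [0.1046 0.1106 0.1164]
   rect [577.6 -33.7] [ 49.7 250.2] 80.4
rest 203 [ 0.4869 -0.3523  0.0315] [0.0126 0.0303 0.0484]
   rect [ 488.5 -350.4] [153.3  96.9] 28.4
restall 1009 [ 0.4889 -0.3497  0.0116] [0.0033 0.0073 0.046 ]
   rect [ 494.4 -358. ] [175.1 115.9] 27.5
board 2532 [0.4774 0.3331 0.0201] [0.0077 0.0152 0.0513]
   rect [487.6 336.5] [321.5 309.5] 89.6
handle 160 [0.5276 0.3054 0.0493] [0.0374 0.05   0.0558]
   rect [528.7 307.1] [23.6 94.4] 51.5
chunks 61 [0.4513 0.3503 0.0373] [0.0304 0.0377 0.0416]
   rect [456.3 356.8] [74.5 74. ] 59.1
salt 160 [0.4007 0.0701 0.0807] [0.0553 0.0849 0.09  ]
   rect [401.6  70. ] [46.7 46.7] 49.0
box 592 [0.6993 0.2141 0.0707] [0.0608 0.071  0.0764]
   rect [701.8 215.2] [112.8  79.7] 24.4
oil 330 [ 0.7315 -0.1822  0.1098] [0.034  0.1132 0.1727]
   rect [ 737.7 -185.5] [57.8 47.9] 65.3
tost 1265 [0.8002 0.0186 0.0188] [0.0084 0.0169 0.0341]
   rect [794.4  20.3] [319.4 181.1] 87.0
```

```bash
python3 - <<'E'
import cv2
a=cv2.imread("pics/top.png")[150:370,210:610]
cv2.imwrite("pics/crop.png",cv2.resize(a,None,fx=2,fy=2,interpolation=cv2.INTER_CUBIC))
E
```

```text
(no output)
```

View pics/crop.png

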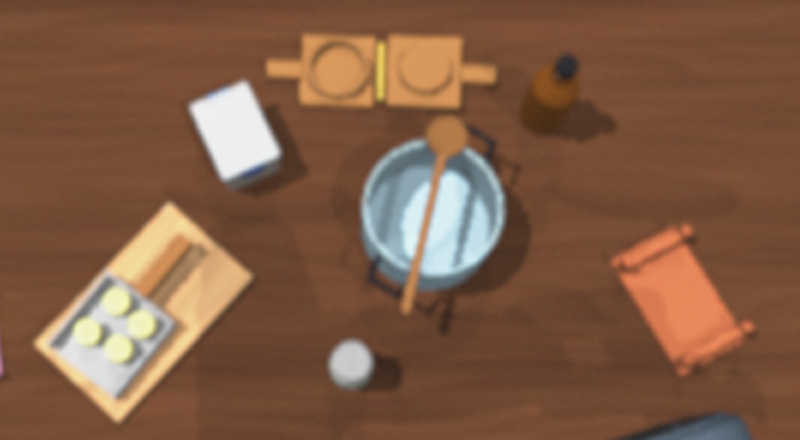

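The crop confirms the choice: steel pan with four chunks at crop (115,330), handle at (165,265), all on the board. The spoon bowl is at crop (447,135), its handle end at (408,310), and the rest is at (680,300). The measured sizes match the description. Next is a look from above the spoon.

```bash
python3 - <<'E'
from h import *
# IK feasibility of pouring
g=np.array([.5287,.3071,.042]);q0=r.current_q()
pot=np.array([.589,-.0316])
for lean in (0,15,25):
  for ph in (150,180,200,220,240,270,300,330,360):
    out=[]
    for t in (0,25,50,60):
        f=np.radians(ph);tt=np.radians(t)
        Rt=(R.from_euler("z",f)*R.from_euler("y",tt))
        edge=np.r_[pot-.035*np.array([np.cos(f),np.sin(f)]),.118 if t else .15]
        grip=edge+Rt.apply([-.165,0,.014])
        for flip in (0,np.pi):
            Rq=Rt*R.from_euler("y",-np.radians(lean))*R.from_euler("z",flip)*R.from_euler("x",np.pi)
            tcp=grip-Rq.apply([0,0,.003])
            j=r.inverse_kinematics(tcp,Rq.as_quat())
            out.append("-" if j is None else f"{j[3]:.1f}/{j[4]:.1f}/{j[5]:.1f}")
    print(lean,ph,out)
sy=np.radians(-11)
r.move_to([.59,-.035,.27],down(sy).tolist())
print(r.current_q())
im=grab("wrist");save(im,"w1");P=cloud(im)
hsv=cv2.cvtColor(im["pixels"],cv2.COLOR_RGB2HSV).astype(int)
z=P[...,2]
m=(z>.098)&(z<.13)&(hsv[...,0]<22)&(hsv[...,1]>90)
Q=P[m];b=cv2.minAreaRect(Q[:,:2].astype(np.float32)*1000);print("spoon",m.sum(),Q.mean(0),b)
mu=Q[:,:2].mean(0)
H=Q[Q[:,0]<.62];vx,vy,x0,y0=cv2.fitLine(H[:,:2].astype(np.float32),cv2.DIST_HUBER,0,.001,.001).ravel();print(np.degrees(np.arctan2(vy/vx,1)),y0+(.59-x0)*vy/vx, H[:,0].min(),np.median(H[:,2]))
m=(z>.09)&(z<.106)&(hsv[...,0]>85)&(hsv[...,0]<115)
Q=P[m];A=np.c_[Q[:,:2],np.ones(len(Q))];k=np.linalg.lstsq(A,(Q[:,:2]**2).sum(1),rcond=None)[0];c=k[:2]/2;print("rim",m.sum(),c,np.sqrt(k[2]+c@c))
E
```

```text
0 150 ['0.0/1.3/-1.3', '-0.0/1.3/1.9', '-0.2/0.7/-1.1', '-0.2/0.7/2.1', '-1.2/0.3/-0.1', '-', '4.4/0.4/0.6', '4.4/0.4/-2.6']
0 180 ['0.0/1.3/-1.7', '-0.0/1.3/1.5', '0.1/0.7/-1.7', '0.1/0.7/1.4', '1.0/0.1/-2.7', '1.0/0.1/0.5', '2.5/0.2/2.1', '2.5/0.2/-1.0']
0 200 ['0.0/1.3/-1.9', '-0.0/1.3/1.2', '0.3/0.7/-2.2', '0.3/0.7/1.0', '-', '1.2/0.4/-0.0', '1.8/0.5/2.6', '1.8/0.5/-0.5']
0 220 ['0.0/1.2/-2.2', '-0.0/1.2/0.9', '0.4/0.8/-2.6', '0.4/0.8/0.6', '-', '1.2/0.7/-0.2', '1.5/0.8/2.7', '1.5/0.8/-0.5']
0 240 ['0.0/1.1/-2.5', '-0.0/1.1/0.7', '-', '0.5/0.9/0.2', '1.1/1.0/2.8', '1.1/1.0/-0.3', '1.2/1.1/2.6', '1.2/1.1/-0.5']
0 270 ['-', '-0.0/1.0/0.2', '-', '0.5/1.1/-0.3', '0.9/1.4/2.6', '0.9/1.4/-0.6', '1.0/1.5/2.5', '1.0/1.5/-0.7']
0 300 ['-0.0/0.9/2.8', '-0.0/0.9/-0.3', '0.4/1.2/2.4', '0.4/1.2/-0.7', '0.6/1.7/2.3', '0.6/1.7/-0.9', '0.7/1.9/2.3', '0.7/1.9/-0.9']
0 330 ['-0.0/0.8/2.1', '0.0/0.8/-1.0', '0.2/1.4/1.9', '0.2/1.4/-1.2', '0.3/1.9/1.9', '0.3/1.9/-1.2', '0.3/2.1/1.9', '0.3/2.1/-1.2']
0 360 ['-0.0/0.8/1.4', '0.0/0.8/-1.8', '-0.1/1.4/1.4', '-0.1/1.4/-1.7', '-0.1/1.9/1.5', '-0.1/1.9/-1.7
[... 2026 characters left out ...]
, '0.4/1.4/2.4', '0.4/1.4/-0.7', '0.5/1.6/2.3', '0.5/1.6/-0.8']
25 330 ['-0.7/0.5/2.9', '-0.7/0.5/-0.3', '-0.0/0.9/2.1', '0.0/0.9/-1.0', '0.2/1.5/1.9', '0.2/1.5/-1.2', '0.2/1.7/1.9', '0.2/1.7/-1.2']
25 360 ['0.4/0.3/1.0', '0.4/0.3/-2.2', '-0.0/0.9/1.4', '0.0/0.9/-1.8', '-0.1/1.5/1.4', '-0.1/1.5/-1.7', '-0.1/1.8/1.5', '-0.1/1.8/-1.7']
[-1.39179802e-01  4.09549241e-01  1.52255114e+00 -1.27088121e-04
  1.20956518e+00  1.62431849e+00]
spoon 5492 [ 0.62748654 -0.04027018  0.11036595] ((582.4043579101562, -19.665069580078125), (50.9780158996582, 251.8626251220703), 70.3915786743164)
-14.27585 -0.030411629 0.4569904094765906 0.11009905030009043
rim 3142 [ 0.59023608 -0.03503607] 0.08180853079869427
```

View pics/w1.png

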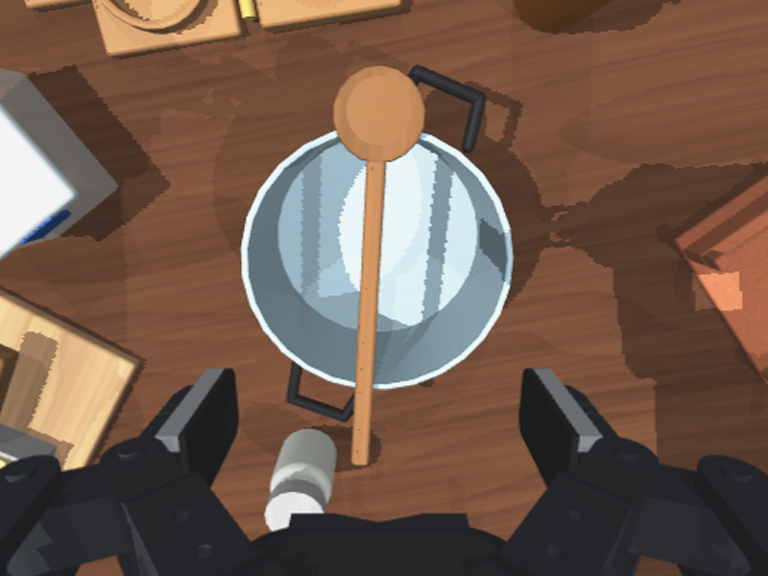

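The wrist view shows the spoon handle from (375,165) to (360,460), the bowl at (380,112), and the pot ears at (450,105) and (320,390). The fits agree with the top view, so I pick the spoon and place it.

```bash
python3 - <<'E'
from h import *
sy=np.radians(-14.3);qd=down(sy).tolist();x,y=.592,-.031
r.set_gripper(.5)
r.move_linear([x,y,.16],qd,vel=.2); r.move_linear([x,y,.108],vel=.08)
print("F",r.current_contact_force())
r.set_gripper(0,squeeze=40);print("open",r.current_opening())
r.move_linear([x,y,.25],vel=.12);print("open",r.current_opening())
ry=np.radians(28.4);c=np.array([.4885,-.3504])
r.move_linear([c[0],c[1],.25],down(ry).tolist(),vel=.2)
im=grab("wrist");save(im,"w2");P=cloud(im);z=P[...,2];hsv=cv2.cvtColor(im["pixels"],cv2.COLOR_RGB2HSV).astype(int)
m=(z>.02)&(z<.052)&(hsv[...,0]<12)&(hsv[...,1]>120)
Q=P[m];print(m.sum(),cv2.minAreaRect(Q[:,:2].astype(np.float32)*1000))
m=(z>.235)&(z<.27)&(hsv[...,0]<22)&(hsv[...,1]>80)
Q=P[m];print("spoon",m.sum(),np.percentile(Q[:,2],[5,50,95]));vx,vy=cv2.fitLine(Q[:,:2].astype(np.float32),2,0,.001,.001).ravel()[:2];print(np.degrees(np.arctan2(vy,vx)))
print(r.current_t(),r.current_q())
E
```

```text
F [-0.33822489  0.1473261   0.55126122]
open 0.13241734044522016
open 0.1305613396855115
389 ((487.3859558105469, -355.8746032714844), (146.05999755859375, 95.8480224609375), 27.806255340576172)
spoon 21852 [0.25037514 0.25194513 0.25326989]
28.374123
7.9333 [-6.98807792e-01  4.46560257e-01  1.51737077e+00  7.65282389e-05
  1.17772907e+00  3.75919403e-01]
```

View pics/w2.png

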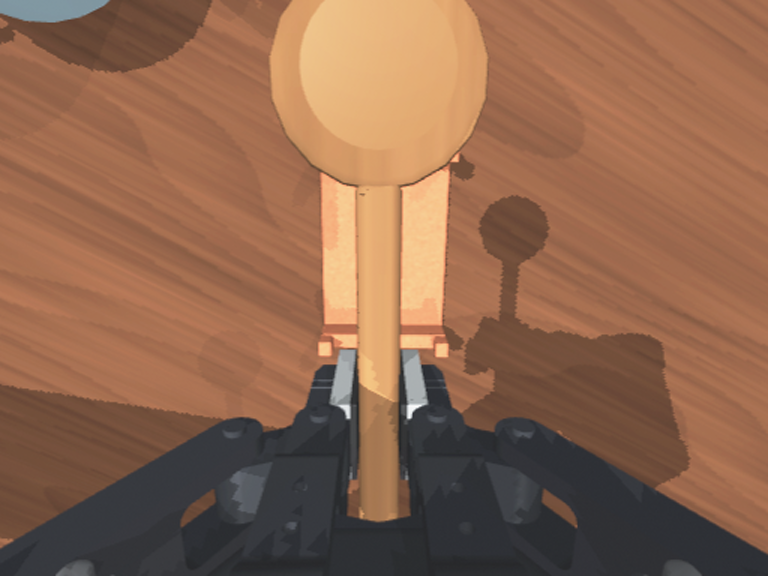

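The spoon is held straight over the rest: posts at (325,345) and (443,345), base between. I lower and release it, then look from above the tray handle.

```bash
cat >> h.py <<'E'
LEAN=np.radians(20)
def trayq(phi,tilt=0.):  # phi: heading of tray x, tilt: edge down (rad)
    Rt=R.from_euler("z",phi)*R.from_euler("y",tilt)
    return Rt,Rt*R.from_euler("y",-LEAN)*R.from_euler("x",np.pi)
def tcp_for_grip(grip,Rq): return np.asarray(grip)-Rq.apply([0,0,.003])
E
python3 - <<'E'
from h import *
c=[.488,-.352]
r.move_linear([*c,.07],vel=.2); r.move_linear([*c,.0395],vel=.05)
print("F",r.current_contact_force())
r.set_gripper(.35);r.sleep(.1)
r.move_linear([*c,.12],vel=.12); 
r.move_linear([.45,-.33,.30],vel=.3)
im=grab("top");P=cloud(im);z=P[...,2];hsv=cv2.cvtColor(im["pixels"],cv2.COLOR_RGB2HSV).astype(int)
save(im,"t2",(310,150,430,260),5)
Rt,Rq=trayq(np.radians(141.5))
g=np.array([.5287,.3071,.042]);p=tcp_for_grip(g,Rq)-Rq.apply([0,0,.15])
r.move_to(p.tolist(),Rq.as_quat().tolist());print(r.current_q(),r.current_t())
r.set_gripper(1.)
im=grab("wrist");save(im,"w3");P=cloud(im);z=P[...,2];np.savez("w3.npz",P=P,c=im["pixels"])
m=(z>.043)&(z<.058)&(np.hypot(P[...,0]-g[0],P[...,1]-g[1])<.075)
Q=P[m];print("handle",m.sum(),np.median(Q[:,2]),cv2.minAreaRect(Q[:,:2].astype(np.float32)*1000))
vx,vy,x0,y0=cv2.fitLine(Q[:,:2].astype(np.float32),2,0,.001,.001).ravel();print(np.degrees(np.arctan2(vy,vx)),x0,y0)
E
```

```text
F [-0.1343579  -0.85003281 -0.17098139]
[ 0.26706266  0.65483161  1.37610117  0.28817202  1.33139526 -0.73021938] 14.0417
handle 2637 0.05027389821316969 ((529.85693359375, 303.64495849609375), (21.926523208618164, 91.80096435546875), 51.678016662597656)
-37.96509 0.53005725 0.30365577
```

View pics/t2.png

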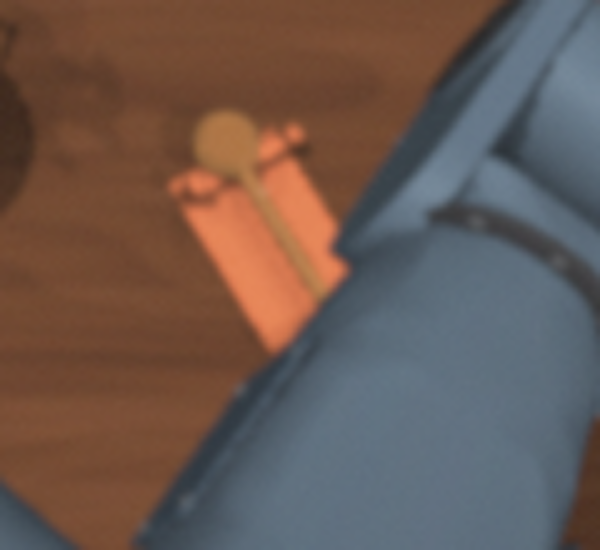

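View pics/w3.png

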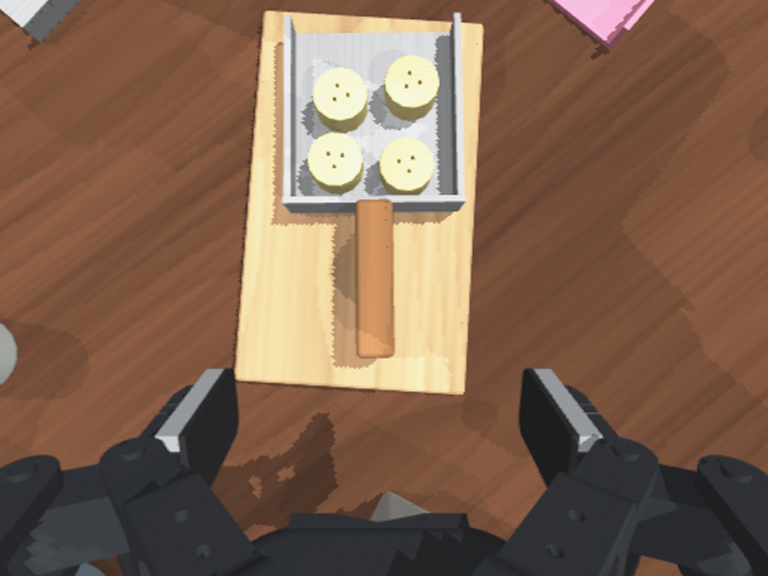

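The spoon lies in the rest (bowl at (228,142) over the end support, handle centred). In the wrist view the handle runs from (375,200) to (375,355) and the four chunks are in the pan. I grasp the handle and lift.

```bash
python3 - <<'E'
from h import *
phi=np.radians(142.);Rt,Rq=trayq(phi);q=Rq.as_quat().tolist()
g=np.array([.530,.3036,.042]);p=tcp_for_grip(g,Rq)
r.move_linear((p-Rq.apply([0,0,.05])).tolist(),q,vel=.2)
r.move_linear(p.tolist(),q,vel=.06);print("F",r.current_contact_force())
r.set_gripper(0,squeeze=110);print("open",r.current_opening(),"F",r.current_contact_force())
r.move_linear((p+[0,0,.03]).tolist(),q,vel=.05);r.move_linear((p+[0,0,.15]).tolist(),q,vel=.12)
print("open",r.current_opening(),"F",r.current_contact_force(),r.current_t())
im=grab("wrist");save(im,"w4");P=cloud(im)
# floor plane tilt
d=P-(g+[0,0,.15]);loc=Rt.inv().apply(d.reshape(-1,3)).reshape(d.shape)
m=(loc[...,0]>.055)&(loc[...,0]<.16)&(abs(loc[...,1])<.045)&(abs(loc[...,2]+.024)<.012)
L=loc[m];A=np.c_[L[:,:2],np.ones(len(L))];k=np.linalg.lstsq(A,L[:,2],rcond=None)[0];print(m.sum(),"pitch/roll deg",np.degrees(k[:2]),"z at 0.105",k[0]*.105+k[2])
# dry IK for pour
pot=np.array([.590,-.034]);f=np.radians(190)
for t in range(0,61,10):
    Rt,Rq=trayq(f,np.radians(t));e=np.r_[pot-.03*np.array([np.cos(f),np.sin(f)]),.15 if t<10 else .12]
    j=r.inverse_kinematics(tcp_for_grip(e+Rt.apply([-.165,0,.014+.01]),Rq),Rq.as_quat());print(t,None if j is None else np.round(j,2))
E
```

```text
F [ 0.79935425 -0.32823697 -0.03023205]
open 0.2404879828207074 F [-0.37848421 -1.37206157  4.29951852]
open 0.2390266426609438 F [-0.01001847 -1.03516537 -3.12824273] 18.8083
11339 pitch/roll deg [-0.22527838  0.3314239 ] z at 0.105 -0.025674790654655326
0 [-0.04  1.09  0.57 -0.07  1.82 -1.79]
10 [-0.05  0.95  0.83 -0.04  1.54 -1.79]
20 [-0.07  0.8   1.03  0.    1.31 -1.81]
30 [-0.08  0.67  1.22  0.05  1.08 -1.85]
40 [-0.11  0.55  1.4   0.13  0.86 -1.92]
50 [-0.14  0.44  1.58  0.26  0.64 -2.06]
60 [-0.17  0.35  1.75  0.55  0.44 -2.35]
```

View pics/w4.png

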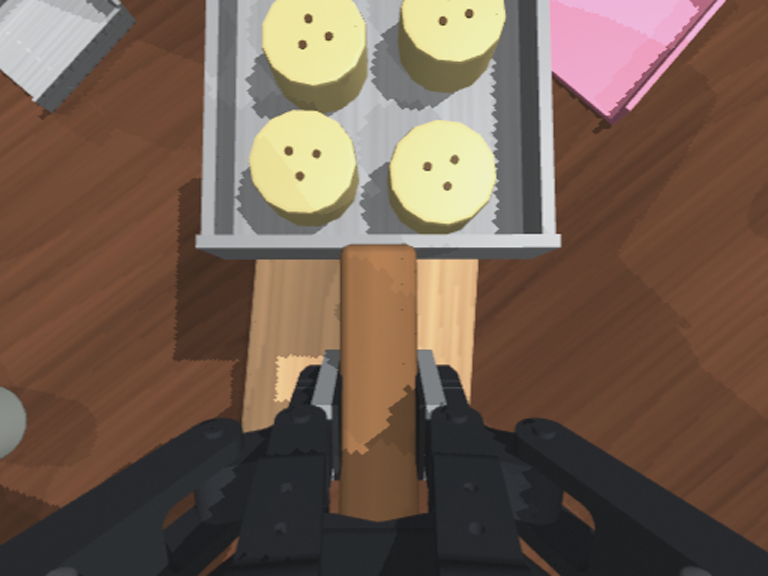

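The tray is lifted level, with no slip and all four chunks standing at (315,45), (450,35), (303,165) and (443,175). Now I carry it over and pour.

```bash
cat >> h.py <<'E'
POT=np.array([.590,-.034]);F=np.radians(190)
def pour_pose(t,ez,back=.03):
    Rt,Rq=trayq(F,np.radians(t));e=np.r_[POT-back*np.array([np.cos(F),np.sin(F)]),ez]
    return tcp_for_grip(e+Rt.apply([-.165,0,.026]),Rq).tolist(),Rq.as_quat().tolist()
E
python3 - <<'E'
from h import *
p,q=pour_pose(0,.165);r.move_linear(p,q,vel=.12);print(r.current_t(),r.current_opening())
for t,ez in [(8,.14),(16,.122)]+[(t,.12) for t in range(21,52,5)]:
    p,q=pour_pose(t,ez);r.move_linear(p,q,vel=.06)
r.sleep(.4);print(r.current_t(),r.current_opening(),r.current_contact_force(),r.current_q())
im=grab("top");save(im,"t3",(190,80,350,230),5)
im=grab("wrist");save(im,"w5",s=1)
a=cv2.imread("pics/t3.png");b=cv2.imread("pics/w5.png");h=480
cv2.imwrite("pics/mix.png",np.hstack([cv2.resize(a,(420,394)),cv2.resize(b,(380,285)) if 0 else cv2.copyMakeBorder(cv2.resize(b,(380,285)),0,109,0,0,0)]))
E
```

```text
22.2917 0.23528237591162446
26.0833 0.2393730553575278 [-0.49527109 -0.15347656 -2.96283021] [-0.14311239  0.42393939  1.59816029  0.28052318  0.61989974 -2.07591369]
```

View pics/mix.png

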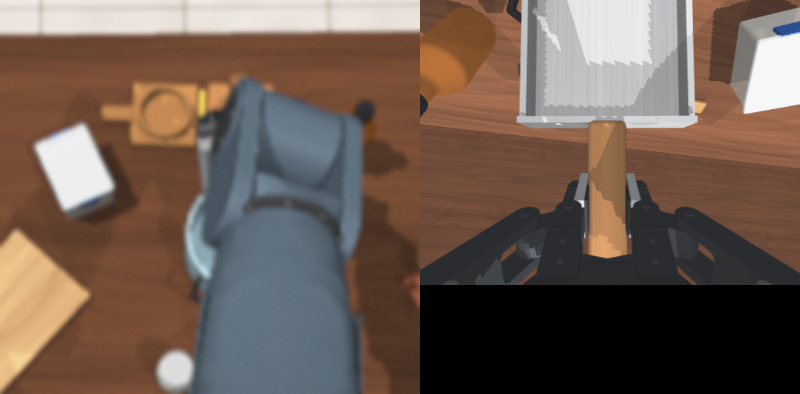

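The visible part of the pan is empty. I tip a little further to be sure, raise it, move off still held up, and check the pot.

```bash
python3 - <<'E'
from h import *
p,q=pour_pose(57,.12);r.move_linear(p,q,vel=.06);r.sleep(.3)
for t,ez in [(45,.14),(30,.16),(15,.17),(0,.17)]:
    p,q=pour_pose(t,ez);r.move_linear(p,q,vel=.15)
print(r.current_contact_force(),r.current_opening())
g=np.array([.530,.3036,.042+.13]);Rt,Rq=trayq(np.radians(142.))
r.move_linear(tcp_for_grip(g,Rq).tolist(),Rq.as_quat().tolist(),vel=.15);print(r.current_t(),r.current_contact_force())
im=grab("top");save(im,"t4",(140,90,420,270),2.8)
P=cloud(im);z=P[...,2];hsv=cv2.cvtColor(im["pixels"],cv2.COLOR_RGB2HSV).astype(int)
m=(z>.09)&(z<.106)&(hsv[...,0]>85)&(hsv[...,0]<115)&(abs(P[...,0]-.59)<.12)&(abs(P[...,1]+.034)<.12)
Q=P[m];A=np.c_[Q[:,:2],np.ones(len(Q))];k=np.linalg.lstsq(A,(Q[:,:2]**2).sum(1),rcond=None)[0];print("rim",k[:2]/2)
im=grab("wrist");P=cloud(im)
d=P-g;loc=Rt.inv().apply(d.reshape(-1,3)).reshape(d.shape)
m=(loc[...,0]>.055)&(loc[...,0]<.16)&(abs(loc[...,1])<.045)&(abs(loc[...,2]+.024)<.02)
L=loc[m];A=np.c_[L[:,:2],np.ones(len(L))];k=np.linalg.lstsq(A,L[:,2],rcond=None)[0];print("pitch/roll deg",np.degrees(k[:2]),"z at 0.105",k[0]*.105+k[2])
E
```

```text
[-0.28336728 -0.21356625 -2.42385534] 0.23378361015555696
31.55 [ 0.5879294   0.08672961 -1.79214465]
rim [ 0.58896626 -0.03149973]
pitch/roll deg [-0.20966802 -0.09032501] z at 0.105 -0.026391884771411
```

View pics/t4.png

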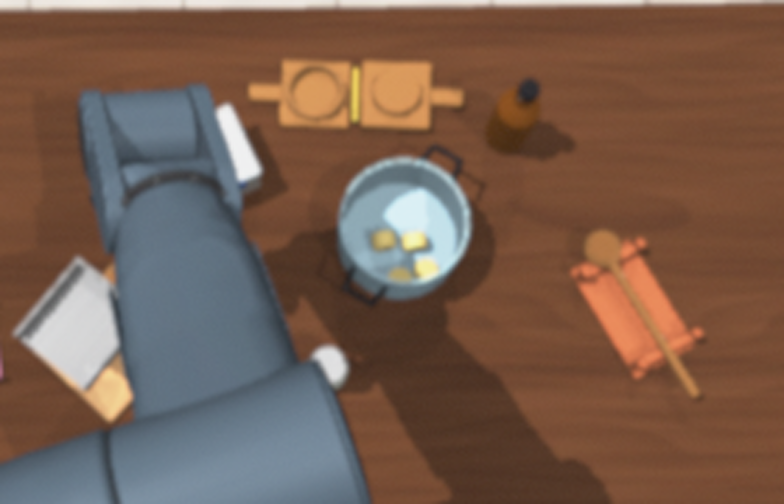

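All four chunks are in the pot at (384,240), (414,240), (427,267) and (400,274). The pot hasn't moved, the spoon is on both supports, and the held pan is level and empty. I put the tray back.

```bash
python3 - <<'E'
from h import *
phi=np.radians(142.);Rt,Rq=trayq(phi);q=Rq.as_quat().tolist()
g=np.array([.530,.3036,.042]);p=tcp_for_grip(g,Rq)
r.move_linear((p+[0,0,.02]).tolist(),q,vel=.12);r.move_linear((p+[0,0,.0008]).tolist(),q,vel=.03)
print("F",r.current_contact_force())
r.set_gripper(.7);r.sleep(.2)
r.move_linear((p-Rq.apply([0,0,.15])).tolist(),q,vel=.12)
im=grab("wrist");save(im,"w6",s=1.2);P=cloud(im);z=P[...,2]
d=P-g;loc=Rt.inv().apply(d.reshape(-1,3)).reshape(d.shape)
m=(loc[...,0]>.055)&(loc[...,0]<.16)&(abs(loc[...,1])<.045)&(abs(z-.016)<.015)
L=P[m];A=np.c_[L[:,:2],np.ones(len(L))];k=np.linalg.lstsq(A,L[:,2],rcond=None)[0];print("tilt deg",np.degrees(k[:2]),"z",np.median(L[:,2]))
print(r.current_t(),r.current_contact_force())
E
```

```text
F [-0.67148935  0.62585776 -1.65692553]
tilt deg [0.03535636 0.04019384] z 0.016405412879618275
35.6083 [0.17983433 0.90787675 0.69778789]
```

View pics/w6.png

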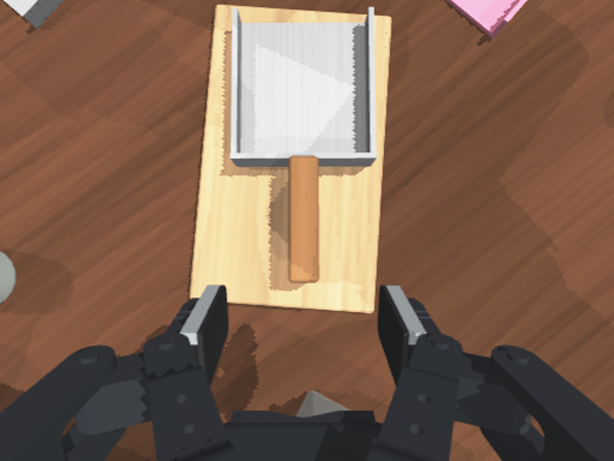

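The tray is flat on its board where it started (floor at z = 16.4 mm), it is empty, and the gripper is clear. I hand in.

```bash
python3 -c "
from h import *
r.hand_in()"
```

```text
the job is handed in; nothing more can be done
```

The job is done and handed in; the robot's clock read about 36 s of the 67 s allowed at the last reading before hand-in. I laid the spoon in its rest and tipped the four chunks into the pot with the tray's edge about 20 mm above the rim. The empty tray is back on its board.

Last checks:
- **Chunks:** the top view, taken with the tray still held up, shows all four inside the pot.
- **Pot:** the rim centre measured within about 3 mm of its first position. That is about the measuring accuracy.
- **Spoon:** it lies across both supports of the rest.
- **Tray:** it is flat to within 0.1° with its floor at z = 16.4 mm, and the gripper is clear of everything.
- **Bystanders:** the tostonera and oil bottle look undisturbed. The clear box and salt jar were partly hidden by the arm in that last top view. I did not re-measure any of the four.

No check failed, and none disagreed beyond a few mm between the top and wrist cameras. The wrist force reading hardly dropped at first after pouring, so I confirmed by picture that the tray was empty.

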